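Hold the lab clamp arm level over the alignment cradle

ROBOT

A 6-joint arm with a two-finger parallel gripper is mounted at the origin on the work surface. World frame = base frame: x ahead of the robot, y to its left, z up, the work surface at z = 0. Lengths are in m, angles in degrees, forces in N, time in s.
With the tool pointing down it reaches from about 0.275 to 1 m from the base axis. Payload 8.4 kg.
Tool frame: the origin (TCP) lies between the finger pads; the fingertips stand 17 mm ahead of it and the grasp point (between the pads) lies 2 mm behind it (r.tip_reach is the distance from the TCP to the fingertips, in m); z points along the fingers, y is the line along which they close (so a half turn about z gives the same grasp; the last joint's range is limited). The gripper opens to 85 mm and grips with 20 to 120 N. Pads are 22 mm wide; open, the fingers measure 114 mm over their backs; the gripper's body (76 mm by 85 mm) begins 54 mm behind the grasp point. The pads swing forward as they close: fully open they stand 13 mm farther back than shut.
Start: joints at [72.284, 20.225, 93.587, -0, 66.188, -0.138], TCP at [0.189, 0.596, 0.217] pointing down, gripper open.
Joint ranges: [-150.9, 150.9], [-52.94, 120.26], [3.33, 152.33], [-74.26, 254.26], [0, 154.13], [-172.89, 172.89]. Speed limits (degrees/s): [127.2, 127.2, 159.86, 180, 180, 180].

INTERFACE

Orientations are given as [roll, pitch, yaw] about the fixed x, y, z axes, in that order (R = Rz(yaw) Ry(pitch) Rx(roll)).
In Python, from station import r, imaging, finish_job gives the robot as it stands.
- The arm moves only by the tool jog_arm, never from a script. Its argument "plan" is a list of rows, each an object of numbers: "claw": the gripper's target within -1 to 1 (fully open at 1, half-way at 0, shut at -1); "x", "y", "z": the shift along the world's x, y, z normalised to -1 to 1, where 1 is 15 cm; "rx", "ry", "rz": the turn, a rotation vector about the world's x, y, z normalised to -1 to 1, where 1 is pi rad. A call has 1 to 12 rows; each row is the pose to reach, as a shift and turn from the pose commanded when the call began, turning the shorter way round; what a row does not reach only later rows make up. A row lasts 1/12 s, in which the tool goes at most 41.7 mm and 7.16 degrees, less where a joint would pass 70% of its speed; a pose out of reach is approached as far as the arm can. A call with a number of a shift or a turn outside -1 to 1 is refused whole. A call with a gripper value outside its range is refused whole. The fingers move at their own pace and stop on an object; "force" is the grip in N (left out, the last holds). Time passes only in rows, so rows that repeat a pose let the fingers close. It gives the time, the measured TCP pose, the force, the opening and the grip force at its end, in the units of the state.
- r.sense(): the state, without advancing time (a new reading comes with each control period).
- imaging.camera(name): name is "scene" or "top" or "wrist"; returns (picture, depth): 420x560x3 uint8, blue, green, red; 420x560 float32, m along the optical axis (not along the pixel's ray), 0 where there is no reading.
- imaging.camera_params(name): a dict with "mtx" (3x3 intrinsics, pixels), "k1" (the pictures are not rectified: a ray, as slopes to the right and down, at radius r is drawn at 1 + k1 r^2 times it, then the intrinsics apply), "extrinsics" (4x4, takes a point from world to camera coordinates). Camera axes: x right, y up, looking along -z (the intrinsics and any distortion apply to the point x, -y, -z); pixel columns grow to the right and rows downward; lengths in m; the calibration is good to about 2 mm. A picture is of the moment at which its call begins: read the wrist's pose just before it. camera_params takes no time and is no camera call; for the wrist camera it gives the pose at the moment of the call.
- finish_job(): hands the job in; it is judged then, once.
The state is a dict: "time": time; "q": joint angles; "qd": joint speeds; "joint_torque": joint torques, N m; "position": TCP position; "orientation": TCP orientation; "contact_force": force on the tool from outside, world axes, zero at the start; "torque": the same for the moment, N m; "gripper_width": finger opening in m; "gripper_force": force on a finger pad.
Only numpy, scipy, OpenCV 4.12 (cv2) and the standard library are available. Lean on these libraries where they do the work, as an engineer would, in place of code of your own. Each camera call takes 0.05 s, during which the arm holds its last target. There are 200 camera calls.

TASK

Grip the retort clamp arm at its balance point (the yellow band), pull it straight up out of the rack's sprung roller catches, and carry it over to the alignment cradle without letting it tip. Finish while still holding it there in the gripper: level, centred above the cradle and lined up with its two slots, heavy boss over the blue pad, its bar about 50 mm above the tops of the cradle's saddles and touching nothing but the gripper, so that a colleague can fit it from below. Leave the beaker, bottle, jar and screwdriver where they are.

Things in the scene. Friction and masses are not known exactly. Their poses are not given: they have to be found in the camera images.
- clamp: Retort clamp arm, 0.3 to 0.6 kg, 278 mm long: square aluminium bar 14 x 14 mm, heavy dark boss at the -x end, light two-pronged jaw with red pads (44 mm wide, 130 to 172 mm along +x). Origin: the balance point, on the bar's centre line, mid of a 24 mm long yellow band. x: along the bar, boss to jaw; z up. Starts lying level in the rack, centre line 75 mm above the bench.
- clamp_boss (a point): centre of the clamp arm's heavy dark cast boss, a 36 mm cube, 70 mm along -x from the balance point, on the bar's centre line (its face towards the band is 52 mm from the balance point); behind it a black thumb screw reaches 106 mm along -x
- rack: Fixed rack: aluminium base plate 130 x 80 x 12 mm with two grey saddles, 10 mm thick along x, 50 mm wide, centred 40 mm either side of the middle along x; the 70 mm between them is free for fingers, down to the base plate (12 mm high). The bar's underside lies 68 mm above the bench. Origin: under the middle of the base, straight below the balance point; x along the bar (boss at -x).
- cradle: Fixed alignment cradle: black base plate 200 x 90 x 12 mm with two steel saddles centred 40 mm either side of the origin along x, 50 mm wide, tops 60 mm above the bench, each with a slot 22 mm wide, 15 mm deep, along x; blue pad (top at 16 mm) at the -x end. Origin: on the bench, midway between the saddles. x runs along the slots, away from the blue pad.
- cradle_mid (a point): point midway between the two cradle saddles, level with their tops (60 mm above the work surface); the clamp arm's balance point belongs above it, its centre line 57 mm higher when the bar's underside is 50 mm above the saddle tops
- cradle_pad (a point): point on the top of the blue pad, 70 mm from the cradle's middle along its -x; the boss belongs above it
- beaker: loose glass beaker, 68 mm across, 90 mm tall, origin under its centre; leave alone
- amber: loose amber bottle, 60 mm across, 120 mm tall, origin under its centre; leave alone
- jar: loose white jar, 56 mm across, 70 mm tall, origin under its centre; leave alone
- screwdriver: loose screwdriver lying on the bench, 180 mm long along its x; leave alone
- rack_catches (a point): midway between the rack's two catches, 86 mm above the bench. At each saddle a pair of sprung steel rollers on red arms (tops 96 mm above the bench, 41 mm over the arms) overhangs the bar's top edges by 2.5 mm a side. A straight upward pull of about 7 to 9 N besides the weight parts them; the bar is clear of them after 30 mm of lift

How it is judged (in metres and radians):
On the way:
1. the clamp arm is drawn up out of the rack's catches in the gripper, level (height (world z) of clamp above 0.105 m and angle between clamp's own z axis and vertical below 0.2 rad and contact force between clamp and rack below 0.2 N and contact force between clamp and the fingers above 2 N), for 0.1 s.
At the end, for the whole second after the job is handed in: Clamp arm held still in the gripper within 18 mm of its balance point, within 5 degrees of level, centred on the cradle within 15 mm, boss within 20 mm of the pad mark, bar's underside 30 to 75 mm above the saddle tops, touching neither cradle nor rack (horizontal distance between clamp and cradle_mid below 0.015 m and horizontal distance between clamp_boss and cradle_pad below 0.02 m and z of clamp in the frame of cradle_mid between 0.037 and 0.082 m and angle between clamp's own z axis and vertical below 0.09 rad and x of the grasp point in the frame of clamp between -0.018 and 0.018 m and contact force between clamp and the fingers above 2 N and contact force between clamp and cradle below 0.2 N and contact force between clamp and rack below 0.2 N and linear speed of clamp below 0.02 m/s); the arm keeps its last pose, push and grip.
It fails at once if the clamp arm tips (more than 20 degrees) (angle between clamp's own z axis and vertical above 0.35 rad).
It fails at once if a bystander is disturbed (moved more than 20 mm) (distance of any of beaker, amber, jar, screwdriver from where it was at the start of the episode above 0.02 m).
It also fails if it takes over 45 s, if anything falls off the work surface, if the arm or the gripper's body presses on something with over 40 N, if the wrist force passes 120 N, or if a joint passes its speed limit or range.

## Working session

There is one attempt and no reset: what is moved stays moved. The work goes in short steps, Python scripts to look and compute and a tool call to move; the robot and the scene stay as the last step left them, time stands still between calls to the robot, and variables do not carry over. Pictures are saved under pics/ and viewed, at most 10 in all, crops included, and the job is handed in when it is done.

Besides the shell and the picture viewer there is one more tool, called after "Request:" as a command line: name --argument value ..., lists and objects as JSON in quotes. jog_arm: Moves the arm, as the interface text tells. Scaled input: -1 to 1 covers 15 cm each way for a shift and pi rad each way for a turn. Its arguments: {"type":"object","properties":{"plan":{"type":"array"},"force":{"type":"number"}},"required":["plan"]}

```bash
mkdir -p pics; cat > h.py <<'E'
import numpy as np, cv2
from station import r, imaging
def ray(p,uv):
    K=np.array(p["mtx"],float); E=np.array(p["extrinsics"],float)
    uv=np.asarray(uv,float).reshape(-1,1,2)
    n=cv2.undistortPoints(uv,K,np.array([p["k1"],0,0,0,0.]))[:,0]
    d=np.c_[n[:,0],-n[:,1],-np.ones(len(n))]
    R=E[:3,:3]; return -R.T@E[:3,3], d@R
def plane(p,uv,z):
    c,d=ray(p,uv); return c+d*((z-c[2])/d[:,2])[:,None]
def cloud(p,depth):
    v,u=np.nonzero(depth>0); c,d=ray(p,np.c_[u,v]); P=np.full(depth.shape+(3,),np.nan)
    P[v,u]=c+d*depth[v,u][:,None]; return P
E
python3 - <<'E'
from h import *
import json
for n in("top","scene"):
    p=imaging.camera_params(n); im,d=imaging.camera(n)
    cv2.imwrite(f"pics/{n}1.png",im); np.savez(f"{n}1.npz",im=im,d=d,mtx=p["mtx"],k1=p["k1"],extrinsics=p["extrinsics"])
    print(n,np.round(-np.array(p["extrinsics"])[:3,:3].T@np.array(p["extrinsics"])[:3,3],3))
s=r.sense();print({k:np.round(v,3) for k,v in s.items()})
E
```

```text
top [0.337 0.002 1.234]
scene [1.422 0.025 1.208]
{'time': np.float64(0.1), 'q': array([72.285, 20.257, 93.625, -0.   , 66.189, -0.137]), 'qd': array([ 0.034, -0.028,  0.028, -0.021, -0.023, -0.112]), 'joint_torque': array([ 2.0000e-03, -6.0635e+01, -3.4282e+01,  0.0000e+00,  4.0000e-03,
       -0.0000e+00]), 'position': array([0.189, 0.595, 0.217]), 'orientation': array([-179.929,    0.   ,  162.422]), 'contact_force': array([0.545, 0.428, 0.352]), 'torque': array([0.023, 0.017, 0.007]), 'gripper_force': np.float64(0.0), 'gripper_width': np.float64(0.085)}
```

View pics/top1.png

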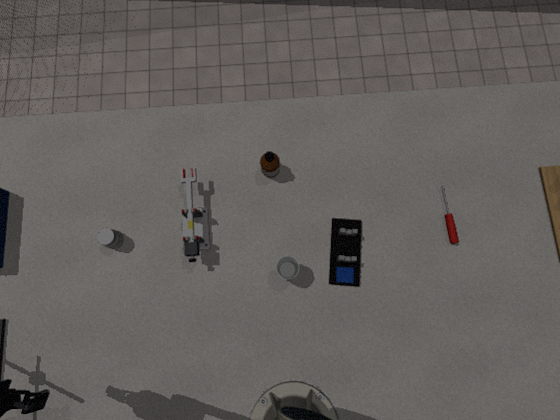

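View pics/scene1.png

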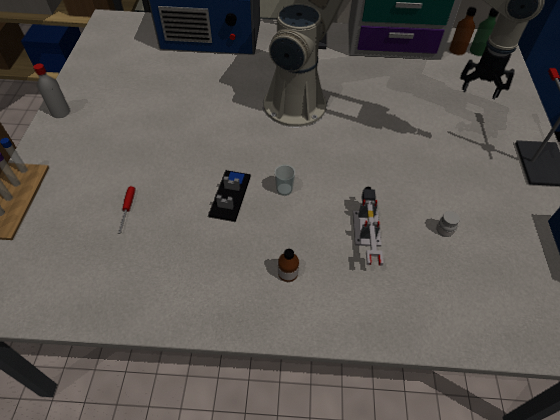

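The top view shows the clamp in its rack around (191,215), with the yellow band at (190,225), the boss at (192,249) and the jaw at (189,174). The cradle is at (346,252) with its blue pad at (345,274). The beaker (288,268) and amber bottle (270,163) lie between clamp and cradle. Both objects run roughly along world x, jaw pointing away from the robot.

```bash
python3 - <<'E'
from h import *
p=dict(np.load("top1.npz")); im=p["im"]; p["k1"]=float(p["k1"]); P=cloud(p,p["d"])
hsv=cv2.cvtColor(im,cv2.COLOR_BGR2HSV)
def blob(name,lo,hi,box,z):
    m=cv2.inRange(hsv,lo,hi); k=np.zeros_like(m); x0,y0,x1,y1=box; k[y0:y1,x0:x1]=m[y0:y1,x0:x1]
    v,u=np.nonzero(k); c=np.array([u.mean(),v.mean()]); (rc,rs,ra)=cv2.minAreaRect(np.c_[u,v].astype(np.float32))
    print(name,len(u),c.round(1),"rect",np.round(rc,1),np.round(rs,1),round(ra,1),"xyz",plane(p,c,z)[0].round(4),plane(p,rc,z)[0].round(4),"zmed",np.nanmedian(P[v,u,2]).round(3)); return np.c_[u,v]
blob("band",(20,120,80),(35,255,255),(175,205,210,240),.082)
blob("red",(0,120,60),(8,255,255),(170,160,210,190),.08)
blob("boss",(0,0,0),(180,120,75),(180,240,205,258),.093)
blob("pad",(105,120,50),(130,255,255),(325,215,368,290),.016)
blob("base",(0,0,0),(180,255,60),(322,210,370,292),.012)
# saddles / bar by depth
H=P[...,2]
def region(n,box,lo,hi):
    x0,y0,x1,y1=box; h=H[y0:y1,x0:x1]; v,u=np.nonzero((h>lo)&(h<hi)); Q=P[v+y0,u+x0]
    print(n,len(u),Q.mean(0).round(4),Q.min(0).round(3),Q.max(0).round(3))
    if len(u)>4: print(cv2.fitLine(Q[:,:2].astype(np.float32),cv2.DIST_HUBER,0,.01,.01).ravel().round(4))
region("saddle far",(325,215,368,245),.05,.07)
region("saddle near",(325,245,368,265),.05,.07)
region("bar",(180,185,200,208),.07,.1)
region("beaker",(270,250,305,285),.03,.12)
region("amber",(255,148,285,182),.06,.15)
region("jar",(93,222,128,255),.03,.1)
E
```

```text
band 35 [190. 224.] rect [190. 224.] [6. 4.] 90.0 xyz [0.5774 0.2548 0.082 ] [0.5774 0.2548 0.082 ] zmed 0.083
red 17 [187.4 172.2] rect [187.5 172.5] [7. 9.] 90.0 xyz [0.7351 0.2601 0.08  ] [0.7342 0.2599 0.08  ] zmed 0.082
boss 322 [193.7 247.9] rect [193.5 248.5] [17. 21.] 90.0 xyz [0.5058 0.2431 0.093 ] [0.5042 0.2438 0.093 ] zmed 0.089
pad 270 [344.6 274.4] rect [344.5 274.5] [15. 17.] 90.0 xyz [ 0.4077 -0.1839  0.016 ] [ 0.4074 -0.1836  0.016 ] zmed 0.017
base 1669 [345.2 249.6] rect [345.5 252. ] [31.3 67. ] 2.7 xyz [ 0.4812 -0.194   0.012 ] [ 0.4737 -0.1942  0.012 ] zmed 0.013
saddle far 48 [ 0.5315 -0.2014  0.0598] [ 0.523 -0.227  0.05 ] [ 0.54  -0.177  0.066]
[ 0.1525  0.9883  0.5315 -0.2014]
saddle near 55 [ 0.4522 -0.1914  0.0588] [ 0.444 -0.216  0.05 ] [ 0.462 -0.166  0.066]
[ 0.1443  0.9895  0.4524 -0.1892]
bar 127 [0.6599 0.2557 0.0818] [0.627 0.249 0.071] [0.697 0.266 0.088]
[0.9996 0.0271 0.6599 0.2557]
beaker 229 [ 0.4421 -0.0176  0.0751] [ 0.404 -0.049  0.03 ] [0.469 0.016 0.097]
[ 0.1079 -0.9942  0.4462 -0.017 ]
amber 320 [0.7479 0.0137 0.0926] [ 0.726 -0.014  0.06 ] [0.781 0.044 0.126]
[0.015  0.9999 0.7479 0.0137]
jar 358 [0.5598 0.4962 0.0613] [0.534 0.475 0.03 ] [0.587 0.527 0.076]
[0.7158 0.6983 0.5598 0.4962]
```

Band at (0.577, 0.255), bar about +1.5° from world x. The saddles' midpoint is (0.492, −0.196), with the cradle axis about −8.5°. The saddle spacing of 80 mm agrees with the given size. I'm approaching at height.

Request:
jog_arm --plan '[{"claw":1,"x":0.23,"y":-0.2,"z":0.2,"rz":0.03},{"claw":1,"x":0.46,"y":-0.4,"z":0.2,"rz":0.06},{"claw":1,"x":0.7,"y":-0.6,"z":0.2,"rz":0.09},{"claw":1,"x":0.86,"y":-0.76,"z":0.2,"rz":0.106},{"claw":1,"x":0.86,"y":-0.76,"z":0.2,"rz":0.106}]'

```text
invalid input
```

Request:
jog_arm --plan '[{"x":0.23,"y":-0.2},{"x":0.46,"y":-0.4},{"x":0.7,"y":-0.6},{"x":0.86,"y":-0.76},{"x":0.86,"y":-0.76}]'

```text
invalid input
```

Request:
jog_arm --plan '[{"x":0.23,"y":-0.2},{"x":0.46,"y":-0.4},{"x":0.7,"y":-0.6},{"x":0.86,"y":-0.75},{"x":0.86,"y":-0.75},{"x":0.86,"y":-0.75},{"x":0.86,"y":-0.75}]'

```text
invalid input
```

```bash
python3 - <<'E'
from h import *
s=r.sense();print(s["position"],s["orientation"],s["q"],s["time"])
p=imaging.camera_params("wrist"); im,d=imaging.camera("wrist")
cv2.imwrite("pics/w1.png",im); np.savez("w1.npz",im=im,d=d,mtx=p["mtx"],k1=p["k1"],extrinsics=p["extrinsics"])
E
```

```text
[0.18861524 0.59538868 0.21685209] [-1.79929453e+02  2.15987585e-04  1.62421732e+02] [ 7.22847495e+01  2.02568896e+01  9.36251403e+01 -4.20439522e-04
  6.61885167e+01 -1.36812582e-01] 0.1
```

View pics/w1.png

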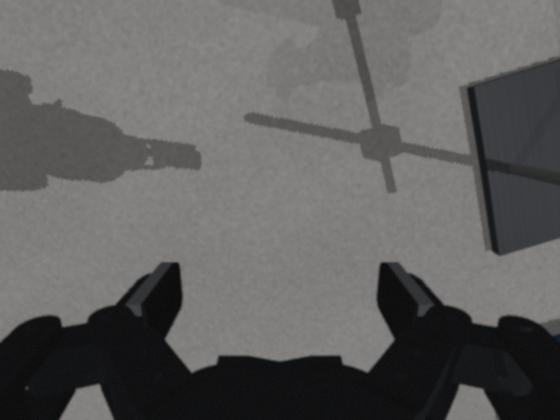

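The moves were refused, so the wrist still shows empty bench with the fingers at (160,300) and (400,300). Each row may need all seven numbers.

Request:
jog_arm --plan '[{"claw":1,"x":0.23,"y":-0.2,"z":0.2,"rx":0,"ry":0,"rz":0.03},{"claw":1,"x":0.46,"y":-0.4,"z":0.2,"rx":0,"ry":0,"rz":0.06},{"claw":1,"x":0.7,"y":-0.6,"z":0.2,"rx":0,"ry":0,"rz":0.09},{"claw":1,"x":0.86,"y":-0.76,"z":0.2,"rx":0,"ry":0,"rz":0.106},{"claw":1,"x":0.86,"y":-0.76,"z":0.2,"rx":0,"ry":0,"rz":0.106}]'

```text
time: 0.57
position: [0.3207, 0.4784, 0.2476]
orientation: [-179.9, 0.1, -178.4]
contact_force: [0.7, 0.6, -0.1]
gripper_width: 0.0856
gripper_force: 0.0
```

Request:
jog_arm --plan '[{"claw":1,"x":0.23,"y":-0.2,"z":0,"rx":0,"ry":0,"rz":0},{"claw":1,"x":0.46,"y":-0.4,"z":0,"rx":0,"ry":0,"rz":0},{"claw":1,"x":0.7,"y":-0.6,"z":0,"rx":0,"ry":0,"rz":0},{"claw":1,"x":0.86,"y":-0.76,"z":0,"rx":0,"ry":0,"rz":0},{"claw":1,"x":0.86,"y":-0.76,"z":0,"rx":0,"ry":0,"rz":0}]'

```text
time: 0.98
position: [0.4505, 0.364, 0.2473]
orientation: [-179.9, 0.1, -178.7]
contact_force: [-0.2, 0.9, 0.4]
gripper_width: 0.0853
gripper_force: 0.0
```

Request:
jog_arm --plan '[{"claw":1,"x":0.23,"y":-0.2,"z":0,"rx":0,"ry":0,"rz":0},{"claw":1,"x":0.46,"y":-0.4,"z":0,"rx":0,"ry":0,"rz":0},{"claw":1,"x":0.7,"y":-0.6,"z":0,"rx":0,"ry":0,"rz":0},{"claw":1,"x":0.86,"y":-0.73,"z":0,"rx":0,"ry":0,"rz":0},{"claw":1,"x":0.86,"y":-0.73,"z":0,"rx":0,"ry":0,"rz":0},{"claw":1,"x":0.86,"y":-0.73,"z":0,"rx":0,"ry":0,"rz":0},{"claw":1,"x":0.86,"y":-0.73,"z":0,"rx":0,"ry":0,"rz":0}]'

```text
time: 1.57
position: [0.5753, 0.2585, 0.2469]
orientation: [180.0, -0.1, -178.6]
contact_force: [-0.9, 1.2, 0.1]
gripper_width: 0.0856
gripper_force: 0.0
```

```bash
python3 - <<'E'
from h import *
s=r.sense();print(s["position"],s["orientation"],s["q"].round(1) if hasattr(s["q"],"round") else s["q"],s["time"])
p=imaging.camera_params("wrist"); im,d=imaging.camera("wrist")
cv2.imwrite("pics/w2.png",im); np.savez("w2.npz",im=im,d=d,mtx=p["mtx"],k1=p["k1"],extrinsics=p["extrinsics"])
E
```

```text
[0.57529581 0.25847354 0.24694946] [ 1.79992978e+02 -7.39825634e-02 -1.78575989e+02] [ 24.   19.3  91.    0.   69.7 -67.4] 1.5667
```

View pics/w2.png

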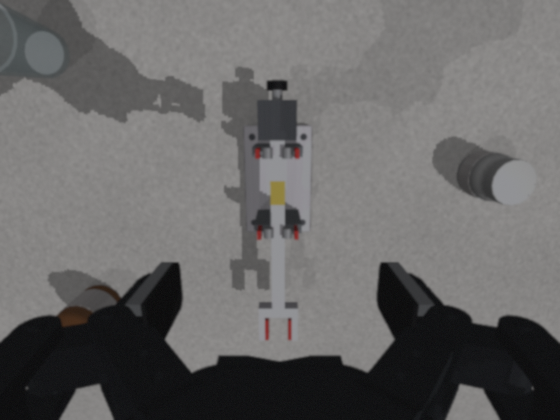

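The wrist view shows the band at (277,193), the boss at (277,119) and the jaw at (278,322). The bar runs vertically, nearly aligned with the fingers.

```bash
python3 - <<'E'
from h import *
p=dict(np.load("w2.npz")); im=p["im"]; p["k1"]=float(p["k1"]); P=cloud(p,p["d"])
hsv=cv2.cvtColor(im,cv2.COLOR_BGR2HSV)
def blob(n,lo,hi,box,z):
    m=cv2.inRange(hsv,lo,hi); k=np.zeros_like(m); x0,y0,x1,y1=box; k[y0:y1,x0:x1]=m[y0:y1,x0:x1]
    v,u=np.nonzero(k); rc=cv2.minAreaRect(np.c_[u,v].astype(np.float32)); q=plane(p,rc[0],z)[0]
    print(n,len(u),np.round(rc[0],1),np.round(rc[1],1),q.round(4),"zmed",np.nanmedian(P[v,u,2]).round(4)); return q
b=blob("band",(20,120,80),(35,255,255),(260,175,295,210),.082)
j=blob("red",(0,120,60),(8,255,255),(255,310,300,345),.08)
k=blob("boss",(0,0,0),(180,140,70),(252,98,302,138),.093)
print("ang",np.degrees(np.arctan2(*(j-k)[1::-1])),"dist",np.hypot(*(j-b)[:2]),np.hypot(*(b-k)[:2]))
s=r.sense(); print("shift/0.15",(b-s["position"])[:2]/.15)
E
```

```text
band 259 [277. 193.] [20. 12.] [0.5772 0.2567 0.082 ] zmed 0.0829
red 74 [278. 329.] [18. 24.] [0.7354 0.2614 0.08  ] zmed 0.0828
boss 1425 [274.  117.5] [39. 44.] [0.5046 0.2524 0.093 ] zmed 0.0937
ang 2.233377162337616 dist 0.15819039518409353 0.07272463966826781
shift/0.15 [ 0.01582807 -0.01515137]
```

Request:
jog_arm --plan '[{"claw":1,"x":0.013,"y":-0.013,"z":-0.2,"rx":0,"ry":0,"rz":0.001},{"claw":1,"x":0.013,"y":-0.013,"z":-0.45,"rx":0,"ry":0,"rz":0.001},{"claw":1,"x":0.013,"y":-0.013,"z":-0.65,"rx":0,"ry":0,"rz":0.001},{"claw":1,"x":0.013,"y":-0.013,"z":-0.8,"rx":0,"ry":0,"rz":0.001},{"claw":1,"x":0.013,"y":-0.013,"z":-0.8,"rx":0,"ry":0,"rz":0.001},{"claw":1,"x":0.013,"y":-0.013,"z":-0.8,"rx":0,"ry":0,"rz":0.001}]'

```text
time: 2.12
position: [0.5761, 0.2573, 0.1269]
orientation: [-180.0, -0.1, -178.2]
contact_force: [0.6, 0.0, 0.7]
gripper_width: 0.0854
gripper_force: 0.0
```

Request:
jog_arm --plan '[{"claw":1,"x":0,"y":0,"z":-0.1,"rx":0,"ry":0,"rz":0},{"claw":1,"x":0,"y":0,"z":-0.2,"rx":0,"ry":0,"rz":0},{"claw":1,"x":0,"y":0,"z":-0.3,"rx":0,"ry":0,"rz":0},{"claw":1,"x":0,"y":0,"z":-0.35,"rx":0,"ry":0,"rz":0},{"claw":1,"x":0,"y":0,"z":-0.35,"rx":0,"ry":0,"rz":0},{"claw":1,"x":0,"y":0,"z":-0.35,"rx":0,"ry":0,"rz":0}]'

```text
time: 2.62
position: [0.5782, 0.257, 0.0764]
orientation: [180.0, 0.1, -178.3]
contact_force: [0.2, 0.7, 0.2]
gripper_width: 0.0855
gripper_force: 0.0
```

Request:
jog_arm --plan '[{"claw":0,"x":0,"y":0,"z":-0.02,"rx":0,"ry":0,"rz":0},{"claw":-0.4,"x":0,"y":0,"z":-0.02,"rx":0,"ry":0,"rz":0},{"claw":-0.6,"x":0,"y":0,"z":-0.02,"rx":0,"ry":0,"rz":0},{"claw":-1,"x":0,"y":0,"z":-0.02,"rx":0,"ry":0,"rz":0},{"claw":-1,"x":0,"y":0,"z":-0.02,"rx":0,"ry":0,"rz":0},{"claw":-1,"x":0,"y":0,"z":-0.02,"rx":0,"ry":0,"rz":0},{"claw":-1,"x":0,"y":0,"z":-0.02,"rx":0,"ry":0,"rz":0},{"claw":-1,"x":0,"y":0,"z":-0.02,"rx":0,"ry":0,"rz":0},{"claw":-1,"x":0,"y":0,"z":-0.02,"rx":0,"ry":0,"rz":0},{"claw":-1,"x":0,"y":0,"z":-0.02,"rx":0,"ry":0,"rz":0},{"claw":-1,"x":0,"y":0,"z":-0.02,"rx":0,"ry":0,"rz":0},{"claw":-1,"x":0,"y":0,"z":-0.02,"rx":0,"ry":0,"rz":0}]' --force 80

```text
time: 3.62
position: [0.5777, 0.2564, 0.072]
orientation: [-180.0, -0.0, -178.3]
contact_force: [-0.4, 0.2, -0.3]
gripper_width: -0.0002
gripper_force: 0.0
```

The gripper shut to zero width on nothing, which I didn't expect. I'll look before doing anything else.

```bash
python3 - <<'E'
from h import *
for n in("wrist","scene"):
    p=imaging.camera_params(n); im,d=imaging.camera(n)
    np.savez(f"{n}3.npz",im=im,d=d,mtx=p["mtx"],k1=p["k1"],extrinsics=p["extrinsics"])
    if n=="scene": im=cv2.resize(im[150:290,300:480],None,fx=3,fy=3,interpolation=cv2.INTER_CUBIC)
    im=cv2.convertScaleAbs(im,alpha=1.6,beta=10)
    cv2.imwrite(f"pics/{n}3.png",im)
s=r.sense(); print(s)
E
```

```text
{'time': 3.7167, 'q': array([ 2.37934693e+01,  3.01201917e+01,  9.89421200e+01, -8.15050445e-04,
        5.09409414e+01, -6.78891779e+01]), 'qd': array([ 0.04551135,  0.10027269, -0.07422533,  0.0344773 , -0.05076391,
       -0.07731681]), 'joint_torque': array([-1.37604362e-03, -6.58461857e+01, -2.77160114e+01, -2.29304123e-04,
        1.32106336e-03,  8.22417334e-08]), 'position': array([0.57768115, 0.25634412, 0.07197846]), 'orientation': array([-1.79998189e+02, -2.77570760e-03, -1.78316839e+02]), 'contact_force': array([ 0.52484572, -0.50037553,  0.11644204]), 'torque': array([0.0057138 , 0.00446007, 0.06048128]), 'gripper_force': 0.0, 'gripper_width': 0.00014944642495576653}
```

View pics/wrist3.png

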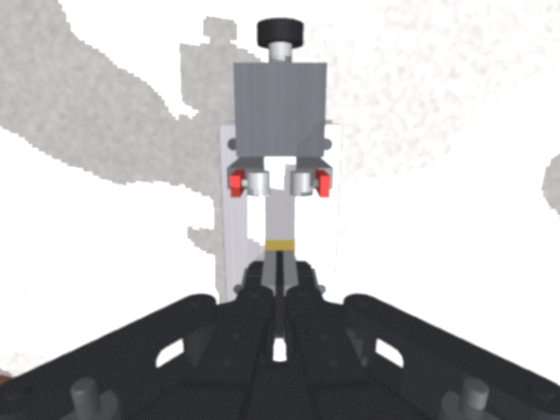

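View pics/scene3.png

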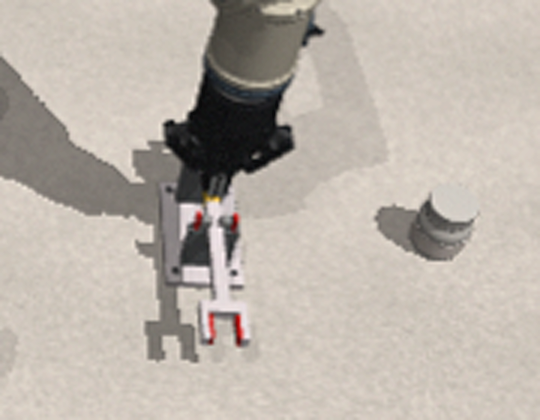

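The closed fingertips, at (280,270) in the wrist view, seem to lie above the bar by the band. I'll compare their true height with the reported one.

```bash
python3 - <<'E'
from h import *
for n,box in(("wrist",(230,180,330,350)),("scene",(340,190,400,240))):
    p=dict(np.load(n+"3.npz")); p["k1"]=float(p["k1"]); P=cloud(p,p["d"]); g=p["im"].max(2)
    print(n, "cam",ray(p,[[0,0]])[0].round(3))
    if n=="wrist":
        for v in range(165,360,8): print(v,[tuple(P[v,u].round(3)) for u in (262,272,280,288,298)])
    else:
        for v in range(196,232,2): print(v,[(int(g[v,u]),*P[v,u].round(3)) for u in (366,370,374)])
E
```

```text
wrist cam [0.511 0.255 0.229]
165 [(np.float64(0.532), np.float64(0.247), np.float64(0.067)), (np.float64(0.53), np.float64(0.252), np.float64(0.084)), (np.float64(0.53), np.float64(0.256), np.float64(0.082)), (np.float64(0.53), np.float64(0.259), np.float64(0.083)), (np.float64(0.532), np.float64(0.265), np.float64(0.066))]
173 [(np.float64(0.532), np.float64(0.248), np.float64(0.092)), (np.float64(0.534), np.float64(0.252), np.float64(0.082)), (np.float64(0.533), np.float64(0.256), np.float64(0.083)), (np.float64(0.533), np.float64(0.259), np.float64(0.083)), (np.float64(0.532), np.float64(0.263), np.float64(0.091))]
181 [(np.float64(0.535), np.float64(0.248), np.float64(0.092)), (np.float64(0.537), np.float64(0.252), np.float64(0.083)), (np.float64(0.537), np.float64(0.256), np.float64(0.083)), (np.float64(0.537), np.float64(0.26), np.float64(0.083)), (np.float64(0.535), np.float64(0.263), np.float64(0.092))]
189 [(np.float64(0.539), np.float64(0.248), np.float64(0.092)), (np.float64(0.541), np.float64(0.252), np.float64(0.082)), (np.float64(0.54), np.float64(0.256), np.float64(0.
[... 9191 characters left out ...]
float64(0.614), np.float64(0.253), np.float64(0.084)), (52, np.float64(0.617), np.float64(0.264), np.float64(0.088))]
226 [(45, np.float64(0.619), np.float64(0.242), np.float64(0.078)), (131, np.float64(0.62), np.float64(0.254), np.float64(0.081)), (94, np.float64(0.615), np.float64(0.267), np.float64(0.075))]
228 [(27, np.float64(0.621), np.float64(0.243), np.float64(0.071)), (127, np.float64(0.633), np.float64(0.252), np.float64(0.089)), (91, np.float64(0.619), np.float64(0.267), np.float64(0.07))]
230 [(25, np.float64(0.618), np.float64(0.246), np.float64(0.057)), (125, np.float64(0.633), np.float64(0.253), np.float64(0.079)), (105, np.float64(0.619), np.float64(0.269), np.float64(0.06))]
```

```bash
python3 - <<'E'
from h import *
print(r.tip_reach,[a for a in dir(r) if a[0]!='_'])
# lowest finger points per column: dark, non-bar pixels in wrist view near the tips
p=dict(np.load("wrist3.npz")); p["k1"]=float(p["k1"]); P=cloud(p,p["d"])
for v in range(245,263,2): print(v,[tuple(float(a) for a in P[v,u].round(3)[[0,2]]) for u in (254,260,266,280,294,300)])
E
```

```text
0.017 ['MotionError', 'sense', 'tip_reach']
245 [(0.595, 0.012), (0.595, 0.012), (0.568, 0.082), (0.568, 0.082), (0.567, 0.084), (0.594, 0.012)]
247 [(0.597, 0.012), (0.597, 0.012), (0.569, 0.083), (0.569, 0.083), (0.568, 0.084), (0.596, 0.012)]
249 [(0.598, 0.013), (0.598, 0.013), (0.57, 0.083), (0.569, 0.083), (0.569, 0.083), (0.597, 0.013)]
251 [(0.6, 0.012), (0.6, 0.012), (0.567, 0.093), (0.567, 0.091), (0.567, 0.092), (0.598, 0.013)]
253 [(0.601, 0.013), (0.601, 0.013), (0.567, 0.095), (0.567, 0.095), (0.566, 0.095), (0.6, 0.013)]
255 [(0.603, 0.013), (0.602, 0.013), (0.567, 0.098), (0.566, 0.098), (0.567, 0.096), (0.602, 0.012)]
257 [(0.604, 0.013), (0.604, 0.012), (0.567, 0.098), (0.567, 0.098), (0.567, 0.098), (0.603, 0.012)]
259 [(0.605, 0.013), (0.606, 0.012), (0.567, 0.101), (0.567, 0.1), (0.567, 0.1), (0.605, 0.013)]
261 [(0.571, 0.094), (0.571, 0.094), (0.567, 0.104), (0.567, 0.103), (0.567, 0.103), (0.571, 0.093)]
```

Both cameras put the closed fingertips at z≈0.090, but the reported TCP implies 0.055. The reported height is therefore about 35 mm too low along the tool, while x and y agree. At 0.090 the fingers shut just above the bar (top at 0.082). I'll open, go down 34 mm more and close again. The gripper body at about 0.16 will then sit near 0.127, clear of the catch tops at 0.096.

Request:
jog_arm --plan '[{"claw":1,"x":0,"y":0,"z":0,"rx":0,"ry":0,"rz":0},{"claw":1,"x":0,"y":0,"z":0,"rx":0,"ry":0,"rz":0},{"claw":1,"x":0,"y":0,"z":0,"rx":0,"ry":0,"rz":0},{"claw":1,"x":0,"y":0,"z":0,"rx":0,"ry":0,"rz":0},{"claw":1,"x":0,"y":0,"z":0,"rx":0,"ry":0,"rz":0},{"claw":1,"x":0,"y":0,"z":0,"rx":0,"ry":0,"rz":0},{"claw":1,"x":0,"y":0,"z":0,"rx":0,"ry":0,"rz":0},{"claw":1,"x":0,"y":0,"z":0,"rx":0,"ry":0,"rz":0},{"claw":1,"x":0,"y":0,"z":0,"rx":0,"ry":0,"rz":0}]'

```text
time: 4.47
position: [0.5777, 0.2563, 0.072]
orientation: [-180.0, 0.0, -178.3]
contact_force: [-0.2, -0.1, -0.0]
gripper_width: 0.0857
gripper_force: 0.0
```

Request:
jog_arm --plan '[{"claw":1,"x":0,"y":0,"z":-0.05,"rx":0,"ry":0,"rz":0},{"claw":1,"x":0,"y":0,"z":-0.1,"rx":0,"ry":0,"rz":0},{"claw":1,"x":0,"y":0,"z":-0.15,"rx":0,"ry":0,"rz":0},{"claw":1,"x":0,"y":0,"z":-0.19,"rx":0,"ry":0,"rz":0},{"claw":1,"x":0,"y":0,"z":-0.225,"rx":0,"ry":0,"rz":0},{"claw":1,"x":0,"y":0,"z":-0.225,"rx":0,"ry":0,"rz":0}]'

```text
time: 4.97
position: [0.5768, 0.256, 0.0366]
orientation: [-179.9, -0.1, -178.3]
contact_force: [-0.6, -0.9, 0.3]
gripper_width: 0.0854
gripper_force: 0.0
```

Request:
jog_arm --plan '[{"claw":0,"x":0,"y":0,"z":0,"rx":0,"ry":0,"rz":0},{"claw":-0.4,"x":0,"y":0,"z":0,"rx":0,"ry":0,"rz":0},{"claw":-0.6,"x":0,"y":0,"z":0,"rx":0,"ry":0,"rz":0},{"claw":-1,"x":0,"y":0,"z":0,"rx":0,"ry":0,"rz":0},{"claw":-1,"x":0,"y":0,"z":0,"rx":0,"ry":0,"rz":0},{"claw":-1,"x":0,"y":0,"z":0,"rx":0,"ry":0,"rz":0},{"claw":-1,"x":0,"y":0,"z":0,"rx":0,"ry":0,"rz":0},{"claw":-1,"x":0,"y":0,"z":0,"rx":0,"ry":0,"rz":0},{"claw":-1,"x":0,"y":0,"z":0,"rx":0,"ry":0,"rz":0},{"claw":-1,"x":0,"y":0,"z":0,"rx":0,"ry":0,"rz":0},{"claw":-1,"x":0,"y":0,"z":0,"rx":0,"ry":0,"rz":0},{"claw":-1,"x":0,"y":0,"z":0,"rx":0,"ry":0,"rz":0}]' --force 80

```text
time: 5.97
position: [0.5779, 0.2565, 0.0387]
orientation: [180.0, 0.0, -178.3]
contact_force: [-1.5, -0.3, 5.1]
gripper_width: 0.0128
gripper_force: 78.5
```

Gripped: 12.8 mm wide at 78 N. Now a slow straight lift.

Request:
jog_arm --plan '[{"claw":-1,"x":0,"y":0,"z":0.03,"rx":0,"ry":0,"rz":0},{"claw":-1,"x":0,"y":0,"z":0.06,"rx":0,"ry":0,"rz":0},{"claw":-1,"x":0,"y":0,"z":0.09,"rx":0,"ry":0,"rz":0},{"claw":-1,"x":0,"y":0,"z":0.12,"rx":0,"ry":0,"rz":0},{"claw":-1,"x":0,"y":0,"z":0.15,"rx":0,"ry":0,"rz":0},{"claw":-1,"x":0,"y":0,"z":0.18,"rx":0,"ry":0,"rz":0},{"claw":-1,"x":0,"y":0,"z":0.22,"rx":0,"ry":0,"rz":0},{"claw":-1,"x":0,"y":0,"z":0.26,"rx":0,"ry":0,"rz":0},{"claw":-1,"x":0,"y":0,"z":0.3,"rx":0,"ry":0,"rz":0},{"claw":-1,"x":0,"y":0,"z":0.35,"rx":0,"ry":0,"rz":0},{"claw":-1,"x":0,"y":0,"z":0.4,"rx":0,"ry":0,"rz":0},{"claw":-1,"x":0,"y":0,"z":0.4,"rx":0,"ry":0,"rz":0}]'

```text
time: 6.97
position: [0.5787, 0.2568, 0.1003]
orientation: [179.9, 0.1, -178.3]
contact_force: [0.8, -0.1, -5.1]
gripper_width: 0.0128
gripper_force: 79.4
```

```bash
python3 - <<'E'
from h import *
s=r.sense();print(s["position"],s["orientation"],s["gripper_width"],s["gripper_force"],s["contact_force"],s["torque"])
p=imaging.camera_params("wrist"); im,d=imaging.camera("wrist")
P=cloud(p,d); cv2.imwrite("pics/w4.png",cv2.convertScaleAbs(im,alpha=1.6,beta=10))
for v in list(range(60,260,12)): print(v,P[v,278].round(3),P[v,284].round(3))
E
```

```text
[0.57874059 0.25680861 0.10026267] [ 1.79943284e+02  1.43494159e-01 -1.78317074e+02] 0.012821426702340493 79.39739942550659 [ 0.79598543 -0.07077384 -5.10244012] [ 0.01832881 -0.03079191  0.02560193]
60 [0.495 0.254 0.155] [0.495 0.256 0.154]
72 [0.498 0.255 0.154] [0.498 0.256 0.155]
84 [0.501 0.255 0.155] [0.501 0.256 0.155]
96 [0.505 0.255 0.155] [0.505 0.256 0.155]
108 [0.508 0.255 0.156] [0.508 0.257 0.155]
120 [0.512 0.255 0.154] [0.512 0.257 0.156]
132 [0.515 0.255 0.156] [0.515 0.257 0.155]
144 [0.519 0.255 0.154] [0.519 0.257 0.155]
156 [0.522 0.255 0.156] [0.522 0.257 0.156]
168 [0.528 0.255 0.143] [0.528 0.257 0.144]
180 [0.532 0.255 0.144] [0.532 0.258 0.145]
192 [0.536 0.256 0.144] [0.536 0.258 0.145]
204 [0.54  0.256 0.144] [0.54  0.258 0.145]
216 [0.545 0.256 0.144] [0.545 0.258 0.144]
228 [0.549 0.256 0.145] [0.549 0.258 0.144]
240 [0.554 0.256 0.145] [0.554 0.258 0.144]
252 [0.558 0.256 0.145] [0.559 0.258 0.144]
```

View pics/w4.png

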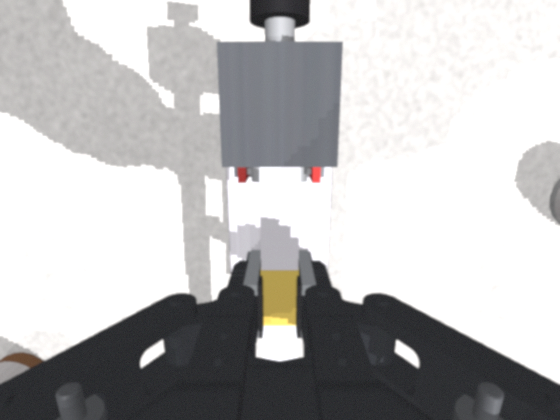

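The band sits between the pads. The bar is level, with its top at 0.1445 all along, so its centre line is at 0.137, which is TCP + 0.037. It is clear of the rack. Next I raise it above the bystanders and carry it over.

Request:
jog_arm --plan '[{"claw":-1,"x":0,"y":0,"z":0.08,"rx":0,"ry":0,"rz":0},{"claw":-1,"x":0,"y":0,"z":0.18,"rx":0,"ry":0,"rz":0},{"claw":-1,"x":0,"y":0,"z":0.3,"rx":0,"ry":0,"rz":0},{"claw":-1,"x":0,"y":0,"z":0.42,"rx":0,"ry":0,"rz":0},{"claw":-1,"x":0,"y":0,"z":0.54,"rx":0,"ry":0,"rz":0},{"claw":-1,"x":0,"y":0,"z":0.64,"rx":0,"ry":0,"rz":0},{"claw":-1,"x":0,"y":0,"z":0.72,"rx":0,"ry":0,"rz":0},{"claw":-1,"x":0,"y":0,"z":0.76,"rx":0,"ry":0,"rz":0},{"claw":-1,"x":0,"y":0,"z":0.76,"rx":0,"ry":0,"rz":0}]'

```text
time: 7.77
position: [0.5783, 0.2566, 0.2138]
orientation: [180.0, 0.1, -178.3]
contact_force: [-0.1, 0.7, -5.0]
gripper_width: 0.0129
gripper_force: 79.3
```

Request:
jog_arm --plan '[{"claw":-1,"x":-0.01,"y":-0.05,"z":0,"rx":0,"ry":0,"rz":-0.001},{"claw":-1,"x":-0.03,"y":-0.13,"z":0,"rx":0,"ry":0,"rz":-0.003},{"claw":-1,"x":-0.05,"y":-0.23,"z":0,"rx":0,"ry":0,"rz":-0.005},{"claw":-1,"x":-0.07,"y":-0.33,"z":0,"rx":0,"ry":0,"rz":-0.007},{"claw":-1,"x":-0.09,"y":-0.43,"z":0,"rx":0,"ry":0,"rz":-0.009},{"claw":-1,"x":-0.11,"y":-0.53,"z":0,"rx":0,"ry":0,"rz":-0.011},{"claw":-1,"x":-0.13,"y":-0.63,"z":0,"rx":0,"ry":0,"rz":-0.013},{"claw":-1,"x":-0.15,"y":-0.73,"z":0,"rx":0,"ry":0,"rz":-0.015},{"claw":-1,"x":-0.17,"y":-0.83,"z":0,"rx":0,"ry":0,"rz":-0.017},{"claw":-1,"x":-0.18,"y":-0.92,"z":0,"rx":0,"ry":0,"rz":-0.018},{"claw":-1,"x":-0.19,"y":-0.98,"z":0,"rx":0,"ry":0,"rz":-0.019},{"claw":-1,"x":-0.19,"y":-1,"z":0,"rx":0,"ry":0,"rz":-0.019}]'

```text
time: 8.77
position: [0.549, 0.1047, 0.2123]
orientation: [-180.0, -0.0, 178.2]
contact_force: [-0.5, 0.4, -4.8]
gripper_width: 0.0126
gripper_force: 79.3
```

Request:
jog_arm --plan '[{"claw":-1,"x":-0.01,"y":-0.05,"z":0,"rx":0,"ry":0,"rz":-0.001},{"claw":-1,"x":-0.03,"y":-0.13,"z":0,"rx":0,"ry":0,"rz":-0.003},{"claw":-1,"x":-0.05,"y":-0.23,"z":0,"rx":0,"ry":0,"rz":-0.005},{"claw":-1,"x":-0.07,"y":-0.33,"z":0,"rx":0,"ry":0,"rz":-0.007},{"claw":-1,"x":-0.09,"y":-0.43,"z":0,"rx":0,"ry":0,"rz":-0.009},{"claw":-1,"x":-0.11,"y":-0.53,"z":0,"rx":0,"ry":0,"rz":-0.011},{"claw":-1,"x":-0.13,"y":-0.63,"z":0,"rx":0,"ry":0,"rz":-0.013},{"claw":-1,"x":-0.15,"y":-0.73,"z":0,"rx":0,"ry":0,"rz":-0.015},{"claw":-1,"x":-0.17,"y":-0.83,"z":0,"rx":0,"ry":0,"rz":-0.017},{"claw":-1,"x":-0.18,"y":-0.92,"z":0,"rx":0,"ry":0,"rz":-0.018},{"claw":-1,"x":-0.19,"y":-0.98,"z":0,"rx":0,"ry":0,"rz":-0.019},{"claw":-1,"x":-0.19,"y":-1,"z":0,"rx":0,"ry":0,"rz":-0.019}]'

```text
time: 9.77
position: [0.5203, -0.0449, 0.2122]
orientation: [-180.0, -0.0, 174.8]
contact_force: [0.5, 0.7, -5.7]
gripper_width: 0.0129
gripper_force: 79.3
```

Request:
jog_arm --plan '[{"claw":-1,"x":-0.01,"y":-0.05,"z":0,"rx":0,"ry":0,"rz":-0.001},{"claw":-1,"x":-0.03,"y":-0.13,"z":0,"rx":0,"ry":0,"rz":-0.003},{"claw":-1,"x":-0.05,"y":-0.23,"z":0,"rx":0,"ry":0,"rz":-0.005},{"claw":-1,"x":-0.07,"y":-0.33,"z":0,"rx":0,"ry":0,"rz":-0.007},{"claw":-1,"x":-0.09,"y":-0.43,"z":0,"rx":0,"ry":0,"rz":-0.009},{"claw":-1,"x":-0.11,"y":-0.53,"z":0,"rx":0,"ry":0,"rz":-0.011},{"claw":-1,"x":-0.13,"y":-0.63,"z":0,"rx":0,"ry":0,"rz":-0.013},{"claw":-1,"x":-0.15,"y":-0.73,"z":0,"rx":0,"ry":0,"rz":-0.015},{"claw":-1,"x":-0.17,"y":-0.83,"z":0,"rx":0,"ry":0,"rz":-0.017},{"claw":-1,"x":-0.18,"y":-0.92,"z":0,"rx":0,"ry":0,"rz":-0.018},{"claw":-1,"x":-0.19,"y":-0.98,"z":0,"rx":0,"ry":0,"rz":-0.019},{"claw":-1,"x":-0.19,"y":-1,"z":0,"rx":0,"ry":0,"rz":-0.019}]'

```text
time: 10.77
position: [0.4918, -0.1949, 0.2122]
orientation: [-180.0, -0.0, 171.4]
contact_force: [0.1, 0.1, -5.7]
gripper_width: 0.0125
gripper_force: 79.3
```

Request:
jog_arm --plan '[{"claw":-1,"x":0,"y":0,"z":-0.06,"rx":0,"ry":0,"rz":0},{"claw":-1,"x":0,"y":0,"z":-0.15,"rx":0,"ry":0,"rz":0},{"claw":-1,"x":0,"y":0,"z":-0.25,"rx":0,"ry":0,"rz":0},{"claw":-1,"x":0,"y":0,"z":-0.35,"rx":0,"ry":0,"rz":0},{"claw":-1,"x":0,"y":0,"z":-0.45,"rx":0,"ry":0,"rz":0},{"claw":-1,"x":0,"y":0,"z":-0.55,"rx":0,"ry":0,"rz":0},{"claw":-1,"x":0,"y":0,"z":-0.65,"rx":0,"ry":0,"rz":0},{"claw":-1,"x":0,"y":0,"z":-0.75,"rx":0,"ry":0,"rz":0},{"claw":-1,"x":0,"y":0,"z":-0.82,"rx":0,"ry":0,"rz":0},{"claw":-1,"x":0,"y":0,"z":-0.86,"rx":0,"ry":0,"rz":0},{"claw":-1,"x":0,"y":0,"z":-0.86,"rx":0,"ry":0,"rz":0}]'

```text
time: 11.68
position: [0.4914, -0.1929, 0.0818]
orientation: [180.0, -0.1, 171.5]
contact_force: [-0.5, 0.5, -6.0]
gripper_width: 0.0127
gripper_force: 79.2
```

```bash
python3 - <<'E'
from h import *
s=r.sense();print(s["position"],s["orientation"],s["gripper_width"],s["contact_force"])
t=[]
for n in("wrist","scene"):
    p=imaging.camera_params(n); im,d=imaging.camera(n); P=cloud(p,d)
    im=cv2.convertScaleAbs(im,alpha=1.6,beta=10)
    if n=="wrist":
        for v in range(60,270,15): print(v,P[v,280].round(3))
        H=P[...,2]; D=P[...,0]
        for nm,lo,hi in(("boss",.125,.145),("saddle",.053,.066),("barbtw",.118,.1285)):
            m=(H>lo)&(H<hi)&(np.arange(420)[:,None]<265); Q=P[m]; print(nm,len(Q),np.median(Q,0).round(3),Q.min(0).round(3),Q.max(0).round(3))
        cv2.imwrite("pics/w5.png",im)
    else: cv2.imwrite("pics/s5.png",cv2.resize(im[110:280,140:340],None,fx=3,fy=3,interpolation=cv2.INTER_CUBIC))
E
```

```text
[ 0.49139295 -0.19285215  0.08179881] [ 1.79961634e+02 -1.37047184e-01  1.71450935e+02] 0.012677931664571812 [-0.52271639  0.46444443 -5.99926854]
60 [ 0.409 -0.18   0.138]
75 [ 0.413 -0.18   0.137]
90 [ 0.417 -0.181  0.136]
105 [ 0.421 -0.182  0.136]
120 [ 0.425 -0.182  0.136]
135 [ 0.43  -0.183  0.135]
150 [ 0.434 -0.184  0.137]
165 [ 0.439 -0.184  0.137]
180 [ 0.445 -0.185  0.126]
195 [ 0.45  -0.186  0.126]
210 [ 0.456 -0.187  0.126]
225 [ 0.461 -0.188  0.125]
240 [ 0.467 -0.189  0.125]
255 [ 0.473 -0.189  0.125]
boss 19522 [ 0.423 -0.183  0.137] [ 0.388 -0.202  0.125] [ 0.478 -0.161  0.14 ]
saddle 2312 [ 0.447 -0.045  0.06 ] [ 0.408 -0.213  0.053] [ 0.463 -0.028  0.066]
barbtw 5465 [ 0.45  -0.185  0.126] [ 0.387 -0.197  0.118] [ 0.478 -0.167  0.128]
```

View pics/w5.png

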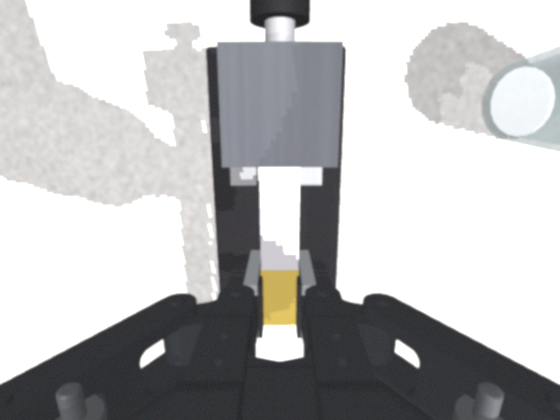

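View pics/s5.png

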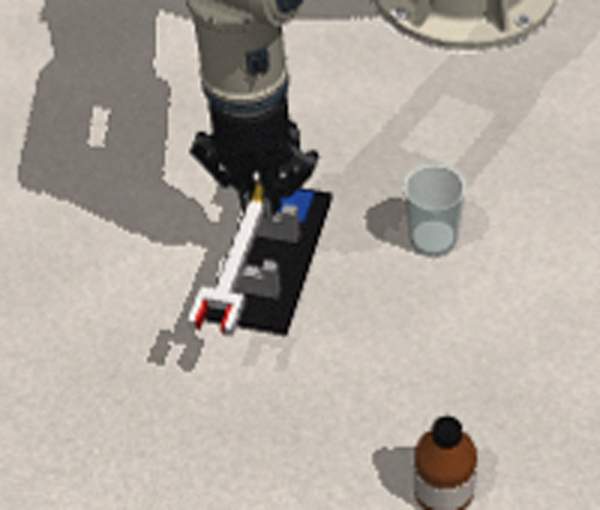

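The wrist view shows the boss over the pad end. The bar centre is at column 280 and the base and saddle centre at about 277, so it sits roughly 3 mm to one side. The scene view shows it hovering level with the beaker and bottle in place. Bar centre line is 0.1185, against a target of 0.117. One small sideways correction, then settle.

Request:
jog_arm --plan '[{"claw":-1,"x":0,"y":-0.01,"z":-0.005,"rx":0,"ry":0,"rz":0},{"claw":-1,"x":0,"y":-0.02,"z":-0.008,"rx":0,"ry":0,"rz":0},{"claw":-1,"x":0,"y":-0.02,"z":-0.008,"rx":0,"ry":0,"rz":0},{"claw":-1,"x":0,"y":-0.02,"z":-0.008,"rx":0,"ry":0,"rz":0},{"claw":-1,"x":0,"y":-0.02,"z":-0.008,"rx":0,"ry":0,"rz":0},{"claw":-1,"x":0,"y":-0.02,"z":-0.008,"rx":0,"ry":0,"rz":0},{"claw":-1,"x":0,"y":-0.02,"z":-0.008,"rx":0,"ry":0,"rz":0}]'

```text
time: 12.37
position: [0.4922, -0.1966, 0.0821]
orientation: [180.0, 0.0, 171.4]
contact_force: [-0.2, -0.4, -5.5]
gripper_width: 0.0126
gripper_force: 79.2
```

```bash
python3 - <<'E'
from station import r, finish_job
s=r.sense();print(s["position"],s["orientation"],s["gripper_force"],s["contact_force"],s["time"])
print(finish_job())
E
```

```text
[ 0.49221125 -0.1966185   0.0821129 ] [1.79999451e+02 3.99852186e-03 1.71422144e+02] 79.21929717063904 [-0.24805688 -0.42111894 -5.45591257] 12.3667
the job is handed in; nothing more can be done
None
```

The job is handed in at 12.4 s; no verdict came back, but by my measurements the clamp arm is held level about 50 mm above the cradle saddles, centred, boss over the blue pad, with the bystanders not touched (the reported TCP height read about 35 mm low, so the first grip closed on air and I corrected it from the camera depth).

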